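# Put the loaf pan on the warmer and set its heat

## Robot

A 6-joint arm with a two-finger parallel gripper is mounted at the origin on the work surface. World frame = base frame: x ahead of the robot, y to its left, z up, the work surface at z = 0. Lengths are in m, angles in rad, forces in N, time in s.
With the tool pointing down it reaches from about 0.25 to 0.725 m from the base axis. Payload 4 kg.
Tool frame: the origin (TCP) lies on the centre line of the jaws, within the pads' length; the fingertips stand 22 mm ahead of it and the grasp point (between the pads) lies 3 mm ahead of it (bot.tip_reach is the distance from the TCP to the fingertips, in m); z points along the fingers, y is the line along which they close (so a half turn about z gives the same grasp; the last joint's range is limited). The gripper opens to 85 mm and grips with 20 to 120 N. Pads are 22 mm wide; open, the fingers measure 114 mm over their backs; the gripper's body (76 mm by 85 mm) begins 54 mm behind the grasp point. The pads swing forward as they close: fully open they stand 13 mm farther back than shut.
Start: joints at [-1.265, 0.241, 0.005, 1.335, 0, 1.571], TCP at [0.151, -0.477, 0.253] pointing down, gripper open.
Joint ranges: [-2.72, 2.72], [-1.05, 1.87], [-1.09, 1.28], [-1.99, 2.15], [-1.42, 1.44], [-3.14, 3.14]. Speed limits (rad/s): [2.79, 2.79, 3.14, 3.14, 3.14, 3.14].

## Interface

Orientations are given as a unit quaternion [x, y, z, w].
In Python, from workcell import bot gives the robot as it stands. The module is installed in compiled form; this text tells all that it offers.
- The arm moves only by the tool apply_moves, never from a script. Its argument "commands" is a list of rows, each a list of 4 numbers: the shift along the tool's x, y, z scaled (see below), then the turn about the tool's z scaled (see below). In form: [[tx, ty, tz, roll], ...]. A call has exactly 5 rows; each row shifts and turns the commanded pose from where the row before left it, along the tool's axes as they then stand; what a row does not reach is not made up. The controller multiplies each number of a shift by 20 mm and each number of a turn by 60 degrees. A row lasts 1/12 s, in which the tool goes at most 41.7 mm and 7.16 degrees, less where a joint would pass 70% of its speed; a pose out of reach is approached as far as the arm can. A call with a number of a shift or a turn outside -1 to 1 is refused whole. A call with a gripper value outside its range is refused whole. "claw" is the closure, from 0 (fully open) to 1 (shut), set as the call begins (left out, the last holds). The fingers move at their own pace and stop on an object; the grip force is fixed at half the most. Time passes only in rows, so rows that do not move let the fingers close, or fill a call up. It gives the time, the measured TCP pose, the force, the opening and the grip force at its end, in the units of the state.
- bot.get_obs(): the state, without advancing time (a new reading comes with each control period).
- bot.camera(name): name is "side" or "top"; returns a dict with "image" (480x640x3 uint8, blue, green, red), "camera_matrix" (3x3 intrinsics, pixels), "R" (3x3) and "t" (3): a world point X has camera coordinates R X + t. Camera axes: x right, y down, z forward; pixel columns grow to the right and rows downward; lengths in m; the calibration is good to about 2 mm. A picture is of the moment at which its call begins. There is no depth.
- bot.job_done(): hands the job in; it is judged then, once.
The state is a dict: "clock": time; "joint_pos": joint angles; "joint_vel": joint speeds; "tau": joint torques, N m; "eef_pos": TCP position; "tool_rot": TCP orientation; "ft_force": force on the tool from outside, world axes, zero at the start; "ft_torque": the same for the moment, N m; "grip_width": finger opening in m; "grasp_force": force on a finger pad.
Only numpy, scipy, OpenCV 4.12 (cv2) and the standard library are available. Lean on these libraries where they do the work, as an engineer would, in place of code of your own. Each camera call takes 0.05 s, during which the arm holds its last target. There are 200 camera calls.

## Task

Get the bread warming: lift the long lidded loaf pan by its handle and set it gently down on both raised bars on top of the warmer, lying lengthwise along them and centred. Then turn the big dial on the warmer's sloping front panel until its white pointer line points at the small metal clip on the rim of the scale. Leave the clip, the pot and the two jars where they are.

Things in the scene. Friction and masses are not known exactly. Their poses are not given: they have to be found in the camera images.
- warmer: fixed table-top steel food warmer, 260 deep (x) x 260 wide (y) x 140 mm high; origin at the centre of its underside, x towards its back. Front: panel sloping 35 deg from level, facing up and to its -x (roughly to the robot's right), its face centred 77 mm before the origin at height 72.5 mm. Behind it a deck at height 110 mm (x = -24 to +130 mm) with two raised bars.
- rack (a point): point midway between the two raised bars, level with their tops (140 mm over the table, 30 mm over the deck, 56 mm behind the warmer's origin); axes as the warmer's. The bars run along its y, 210 mm long, 10 mm wide, centred at x = -25 and +25 mm of this point.
- pan: loose covered aluminium loaf pan, 0.4 to 0.75 kg: underside 168 (x) x 82 mm (y), rim 186 x 98 mm at height 47 to 51 mm, lid top at 59 mm. Above the lid a black straight handle bar along x, 110 long, 14 wide, 14 mm high, centred 87 mm over the underside, 21 mm free under it, posts at x = +-47 mm. Origin: centre of the underside.
- dial (a joint): angle of the dial in rad; 0 when its pointer points straight up the slope, growing clockwise as seen by someone looking at the panel; range -2.6 to 2.6. Stays where it is left; about 0.05 N m to turn.
- dial_grip (a point): on the dial's axis, 24 mm off the panel face, where to grip; turns with the dial: x towards the pointer end, z out of the panel (35 deg from vertical). Black dial: skirt of radius 34 mm up to 8 mm off the panel; on it a grip bar along x, 64 long, 16 wide, from 8 to 34 mm off the panel, with a white line on the pointer half, to 42 mm.
- mark (a point): the set mark: small dark metal clip, 10 mm wide, at the rim of the white scale (radius 60 mm) around the dial; this point lies 50 mm from the dial's axis, 6 mm off the panel. The clip spans 46 to 65 mm from the axis and stands 9 mm off the panel; stiff, must stay.
- pot: bystander: round steel pot with lid, radius 61, 119 mm high with its knob; origin at the centre of its underside
- spice1: bystander: white jar with green cap, radius 28, 120 mm high; origin at the underside
- spice2: bystander: white jar with green cap, radius 28, 120 mm high; origin at the underside

How it is judged:
On the way, in this order (a step that is already met when the one before it is completed fails the run):
1. the loaf pan rests, released, on both bars: lengthwise along them within 10 deg, centred within 14 mm across them and 22 mm along them (x of pan in the frame of rack between -0.014 and 0.014 m and y of pan in the frame of rack between -0.022 and 0.022 m and z of pan in the frame of rack between -0.005 and 0.005 m and angle between the x axis of pan and the y axis of rack, either way round below 0.18 rad and angle between pan's own z axis and vertical below 0.07 rad and contact force between the fingers and pan below 0.1 N and linear speed of pan below 0.02 m/s), for 0.3 s.
2. with the pan in place, the dial's pointer is turned to the clip, within about 7 deg (6 mm at the scale), and comes to rest there (y of mark in the frame of dial_grip between -0.006 and 0.006 m and x of mark in the frame of dial_grip above 0 m and velocity of joint dial between -0.05 and 0.05 rad/s), for 0.2 s.
At the end, for the whole second after the job is handed in: The loaf pan lies still, upright and released on both raised bars, lengthwise along them within 10 deg and centred within 14 mm across and 22 mm along; the dial stands still with its pointer at the clip within about 7 deg (6 mm at 50 mm radius) (all of step 1 and all of step 2); the robot touches nothing.
It fails at once if the pan hits or is pressed on the warmer with more than 60 N (dropped, not set down) (contact force between pan and warmer above 60 N).
It fails at once if the pan is tipped by more than 30 deg (angle between pan's own z axis and vertical above 0.52 rad).
It fails at once if the set clip is pushed more than 5 mm along the scale (distance of mark from where it was at the start of the episode above 0.005 m).
It fails at once if the pot or a jar is moved more than 30 mm (distance of any of pot, spice1, spice2 from where it was at the start of the episode above 0.03 m).
It also fails if it takes over 69 s, if anything falls off the work surface, if the arm or the gripper's body presses on something with over 40 N, if the wrist force passes 120 N, or if a joint passes its speed limit or range.

## Working session

There is one attempt and no reset: what is moved stays moved. The work goes in short steps, Python scripts to look and compute and a tool call to move; the robot and the scene stay as the last step left them, time stands still between calls to the robot, and variables do not carry over. Pictures are saved under pics/ and viewed, at most 10 in all, crops included, and the job is handed in when it is done.

Besides the shell and the picture viewer there is one more tool, called by a JSON object that holds its "method" and its "body". apply_moves: Moves the arm, as the interface text tells. Shifts and turns lie within -1 to 1; 1 stands for 20 mm of shift or 60 degrees of turn. Its arguments: {"type":"object","properties":{"commands":{"type":"array","items":{"type":"array","items":{"type":"number","minimum":-1,"maximum":1}}},"claw":{"type":"number"}},"required":["commands"]}

```bash
mkdir -p pics; cat > h.py <<'E'
import numpy as np, cv2
from scipy.spatial.transform import Rotation as R
from workcell import bot
def ray(c,px):
    d=np.linalg.inv(c["camera_matrix"])@np.array([px[0],px[1],1.]); d=c["R"].T@d
    return -c["R"].T@c["t"], d/np.linalg.norm(d)
def onz(c,px,z):
    o,d=ray(c,px); return o+d*(z-o[2])/d[2]
def proj(c,X):
    p=c["camera_matrix"]@(c["R"]@np.asarray(X)+c["t"]); return p[:2]/p[2]
def tri(c1,p1,c2,p2):
    o1,d1=ray(c1,p1);o2,d2=ray(c2,p2)
    s=np.linalg.lstsq(np.c_[d1,-d2],o2-o1,rcond=None)[0]
    a=o1+d1*s[0];b=o2+d2*s[1]; return (a+b)/2,np.linalg.norm(a-b)
E
python3 - <<'E'
from h import *
import pickle
C={}
for n in("top","side"):
    c=bot.camera(n); C[n]=c; cv2.imwrite(f"pics/{n}0.png",c["image"]); print(n,-c["R"].T@c["t"],c["R"].round(2).tolist())
pickle.dump(C,open("c0.pkl","wb"))
o=bot.get_obs();print(o["clock"],o["eef_pos"],o["tool_rot"],R.from_quat(o["tool_rot"]).as_matrix().round(3))
E
```

```text
top [ 4.21061327e-01 -5.83622772e-04  1.38921761e+00] [[0.01, -1.0, -0.0], [-0.99, -0.01, -0.13], [0.13, 0.0, -0.99]]
side [0.14449539 0.78183106 0.72873975] [[-0.86, -0.51, -0.0], [-0.29, 0.49, -0.82], [0.42, -0.71, -0.57]]
0.1 [ 0.1503709  -0.47629682  0.25250962] [ 9.88330158e-01  1.52324006e-01 -1.44009207e-04 -9.35570299e-04] [[ 0.954  0.301 -0.001]
 [ 0.301 -0.954  0.002]
 [ 0.    -0.002 -1.   ]]
```

View pics/top0.png

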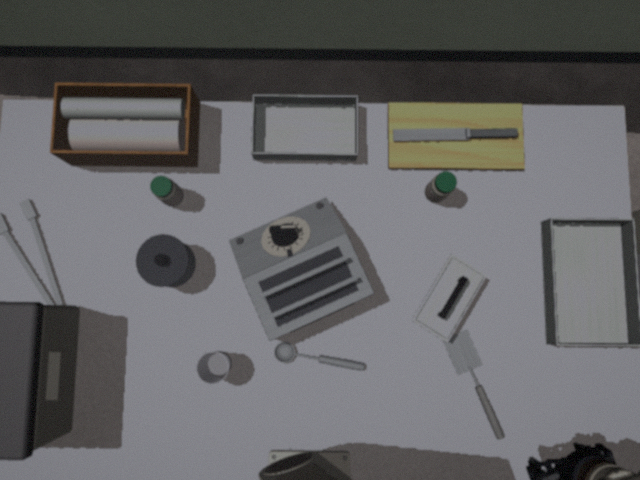

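View pics/side0.png

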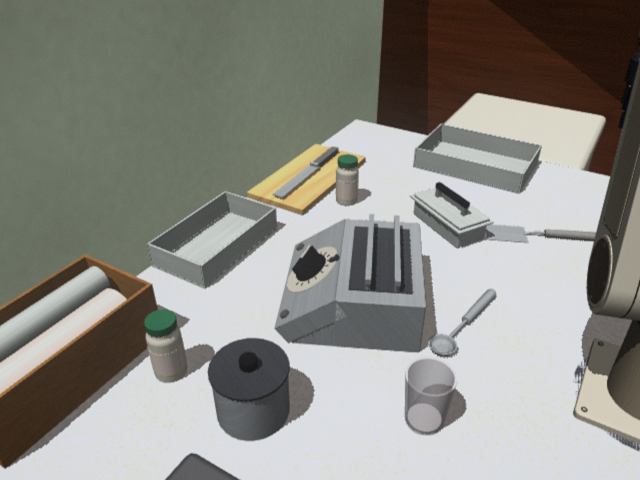

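Top view: the warmer is around (300,265) with its dial at (285,237), and the pan handle is at (454,297). In the side view the dial is at (308,264) and the pan handle at (452,195). I'll zoom in next.

```bash
python3 - <<'E'
from h import *
import pickle
C=pickle.load(open("c0.pkl","rb"))
def cr(n,x,y,w,h,s): return cv2.resize(C[n]["image"][y:y+h,x:x+w],None,fx=s,fy=s,interpolation=cv2.INTER_CUBIC)
a=cr("top",225,190,160,150,2.5); b=cr("top",405,245,100,100,3)
c=cr("side",270,225,80,60,5);
im=np.zeros((600,800,3),np.uint8)
im[:375,:400]=np.clip(a*1.3,0,255);im[:300,400:700]=np.clip(b*1.3,0,255);im[300:600,400:800]=np.clip(c*1.3,0,255)
im[375:600,:400]=np.clip(cr("top",258,210,64,36,6.25)*1.6,0,255)
cv2.imwrite("pics/crop1.png",im)
# handle blob masks
for n,(x,y,w,h) in {"top":(425,265,55,65),"side":(425,175,55,40)}.items():
    g=C[n]["image"][y:y+h,x:x+w].max(2); m=(g<60).astype(np.uint8)
    k,l,s,ce=cv2.connectedComponentsWithStats(m); i=1+np.argmax(s[1:,4]); pts=np.argwhere(l==i)[:,::-1].astype(np.float32)+[x,y]
    print(n,s[i],cv2.minAreaRect(pts.astype(np.float32)))
E
```

```text
top [ 14  12  28  41 297] ((452.7185363769531, 297.1285400390625), (7.554599761962891, 45.42900466918945), 30.465543746948242)
side [ 11   8  33  26 244] ((452.1692810058594, 195.2517547607422), (37.743560791015625, 6.684929370880127), 34.2868766784668)
```

View pics/crop1.png

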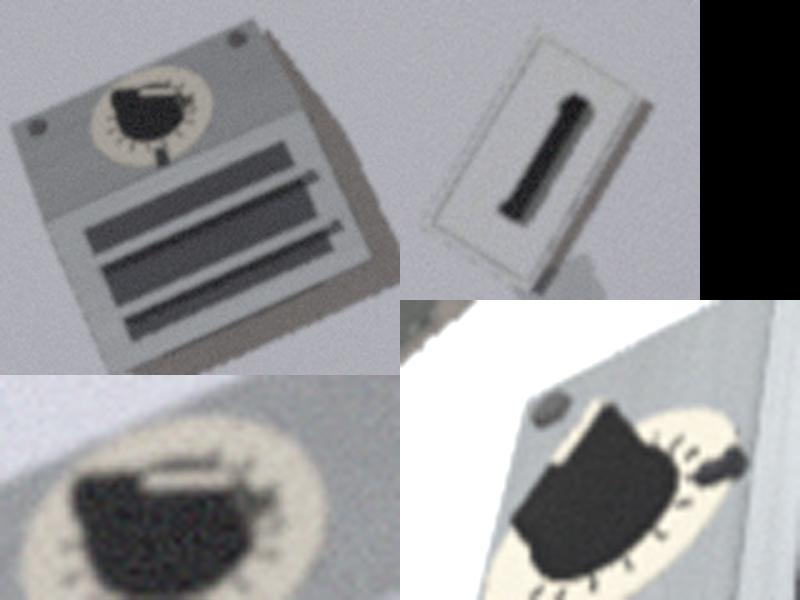

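```bash
cat > m.py <<'E'
from h import *
import pickle
from scipy.optimize import least_squares
C=pickle.load(open("c0.pkl","rb")); T,S=C["top"],C["side"]
f=lambda p:np.array([225+p[0]/2.5,190+p[1]/2.5])
obs=[((-.13,.13,.0354),(12,125)),((-.13,-.13,.0354),(255,20)),((-.024,.13,.11),(50,218)),((-.024,-.13,.11),(304,112)),((.13,-.13,.11),(370,258)),((.13,.13,.11),(110,372))]
# which side is +y? back=(-.93,-.38) => y=(.38,-.93): image right => swap
obs=[((a[0],-a[1],a[2]),p) for a,p in obs]
def P(v,a): c,s=np.cos(v[2]),np.sin(v[2]); return np.array([v[0]+c*a[0]-s*a[1],v[1]+s*a[0]+c*a[1],a[2]])
r=least_squares(lambda v:np.concatenate([proj(T,P(v,a))-f(p) for a,p in obs]),[.45,.03,np.radians(-158)])
W=r.x
if __name__=="__main__":
    print("warmer",W[:2],np.degrees(W[2]),"res px",r.fun.round(1))
    print("rack",P(W,(.056,0,.14)))
    print("side proj deck corners",[proj(S,P(W,a)).round() .tolist() for a,_ in obs])
    p=np.array([452.7,297.1]);q=np.array([452.2,195.2]);X,e=tri(T,p,S,q);print("handle",X,e,onz(T,p,.087))
    # handle axis
    g=T["image"][265:330,425:480].max(2);pts=(np.argwhere(g<60)[:,::-1]+[425,265]).astype(np.float32)
    k=cv2.fitLine(pts[np.linalg.norm(pts-p,axis=1)<25],cv2.DIST_L2,0,.01,.01).ravel()
    a=onz(T,k[2:]+k[:2]*20,.094)-onz(T,k[2:]-k[:2]*20,.094);print("handle yaw",np.degrees(np.arctan2(a[1],a[0])), 'ctr',onz(T,k[2:],.09))
    # panel
    yaw=W[2];up=np.array([np.cos(yaw)*np.cos(np.radians(35)),np.sin(yaw)*np.cos(np.radians(35)),np.sin(np.radians(35))])
    n=np.array([-np.cos(yaw)*np.sin(np.radians(35)),-np.sin(yaw)*np.sin(np.radians(35)),np.cos(np.radians(35))])
    O=P(W,(-.077,0,.0725)); rt=np.cross(up,n)  # right of up seen from outside
    def onp(c,px,h):
        o,d=ray(c,px); X=o+d*((O+n*h-o)@n)/(d@n)-O; return np.round(1e3*np.array([X@up,X@rt,X@n]),1)
    print("clip top",onp(T,(289.8,252.8),.009),"side",onp(S,(270+720/5,225+165/5),.009))
    for nm,px in(("a",(281,226.8)),("b",(293.8,226))): print("line top",nm,onp(T,px,.034))
    for nm,px in(("a",(301,257)),("b",(310,245))): print("line side",nm,onp(S,px,.034))
    for c,nm in((T,"top"),(S,"side")):
        im=c["image"].astype(int); m=((im[...,2]-im[...,0])>12)&(im[...,2]>110)
        z=proj(c,O).round().astype(int); w=np.zeros_like(m); w[z[1]-35:z[1]+35,z[0]-45:z[0]+45]=1
        pts=np.argwhere(m&w)[:,::-1].astype(np.float32)
        h=cv2.convexHull(pts); el=cv2.fitEllipse(h); print(nm,"scale ell",len(pts),el,onp(c,el[0],0))
E
python3 m.py
```

```text
warmer [0.52538942 0.02763411] -156.00199622104762 res px [-0.4 -0.9  0.8 -0.7 -2.6  0.3  0.6 -2.4  1.8  1.2 -0.2  2. ]
rack [0.47423008 0.00485864 0.14      ]
side proj deck corners [[273.0, 327.0], [296.0, 244.0], [333.0, 300.0], [345.0, 218.0], [420.0, 223.0], [425.0, 307.0]]
handle [ 0.45502487 -0.32572317  0.08676144] 0.0020205315322953466 [ 0.45598145 -0.32535418  0.087     ]
handle yaw -31.29809218435019 ctr [ 0.45551768 -0.32557737  0.09      ]
clip top [60.4  9.3  9. ] side [225.9 129.6   9. ]
line top a [-1.9  4.1 34. ]
line top b [ 11.8 -23.6  34. ]
line side a [-1.4  0.7 34. ]
line side b [ 15.2 -27.3  34. ]
top scale ell 14 ((283.73291015625, 236.47511291503906), (32.27497100830078, 39.890655517578125), 54.296836853027344) [-2.  7.  0.]
side scale ell 652 ((311.5372619628906, 266.02862548828125), (33.0223388671875, 61.65982437133789), 43.135101318359375) [ -2.7 -10.8  -0. ]
```

```bash
cat > m2.py <<'E'
from m import *
yaw=W[2]
for x in(.031,.081):
    for y in(-.105,.105): print("bar",x,y,((proj(T,P(W,(x,y,.14)))-[225,190])*2.5).round(),proj(S,P(W,(x,y,.14))).round())
for c,nm in((T,"top"),(S,"side")):
    im=cv2.GaussianBlur(c["image"],(3,3),0).astype(int); d=im[...,2]-im[...,0]
    z=proj(c,P(W,(-.077,0,.0725))).round().astype(int); w=d[z[1]-40:z[1]+40,z[0]-50:z[0]+50]
    print(nm,np.percentile(w,[5,50,80,95]))
    m=(w>np.percentile(w,50)+0.5*(np.percentile(w,95)-np.percentile(w,50))).astype(np.uint8)
    k,l,s,_=cv2.connectedComponentsWithStats(m); i=1+np.argmax(s[1:,4]); pts=np.argwhere(l==i)[:,::-1]+z-[50,40]
    h=cv2.convexHull(pts.astype(np.float32)); print(s[i],cv2.fitEllipse(h)); print("pred",z)
    o=(c["image"][z[1]-40:z[1]+40,z[0]-50:z[0]+50]).copy(); con,_=cv2.findContours((l==i).astype(np.uint8),0,1)
    el=cv2.fitEllipse(h-(z-[50,40]).astype(np.float32))
    o=cv2.resize(o,None,fx=4,fy=4,interpolation=cv2.INTER_CUBIC); cv2.ellipse(o,((el[0][0]*4+2,el[0][1]*4+2),(el[1][0]*4,el[1][1]*4),el[2]),(0,0,255),1)
    cv2.imwrite(f"pics/d_{nm}.png",o)
cv2.imwrite("pics/d.png",np.hstack([cv2.imread("pics/d_top.png"),cv2.imread("pics/d_side.png")]))
E
python3 m2.py
```

```text
bar 0.031 -0.105 [ 89. 263.] [367. 279.]
bar 0.031 0.105 [307. 169.] [372. 214.]
bar 0.081 -0.105 [111. 315.] [397. 282.]
bar 0.081 0.105 [330. 220.] [397. 216.]
top [-7. -4. -2.  9.]
[  24   20   50   41 1081] ((285.4434814453125, 236.01199340820312), (37.32942199707031, 51.166175842285156), 66.39974212646484)
pred [287 236]
side [-7. -5. -1. 16.]
[ 25  18  51  46 765] ((311.9513854980469, 269.1488952636719), (28.069744110107422, 62.124359130859375), 49.68911361694336)
pred [312 269]
```

View pics/d.png

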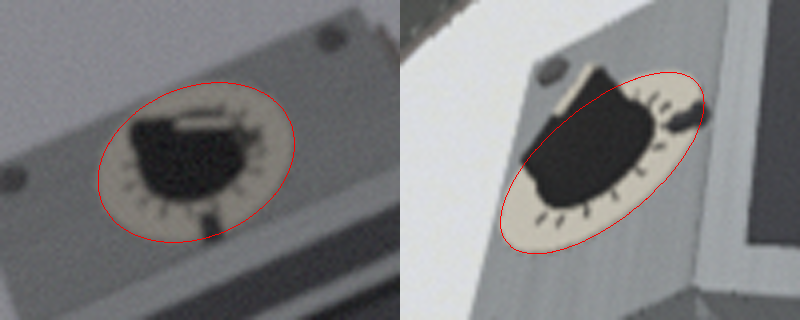

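The ellipse fits the scale well in both views: top centre (285.4,236.0), side centre (312.0,269.1). Next I'll check the bar ends against the warmer fit.

```bash
python3 - <<'E'
from m import *
o=[]
for c,(x,y) in((T,(245,225)),(S,(325,205))):
    s=5 if c is T else 5
    w,h=(130,115) if c is T else (110,115)
    im=cv2.resize(c["image"][y:y+h,x:x+w],None,fx=3.3,fy=3.3,interpolation=cv2.INTER_CUBIC)
    im=np.clip(im*1.4,0,255).astype(np.uint8)
    for a in [(bx,by,.14) for bx in(.031,.081) for by in(-.105,.105)]+[(bx,by,.11) for bx in(-.024,.13) for by in(-.13,.13)]:
        p=((proj(c,P(W,a))-[x,y]+.5)*3.3).round().astype(int); cv2.drawMarker(im,tuple(map(int,p)),(0,0,255),0,9,1)
    o.append(im)
cv2.imwrite("pics/bars.png",np.hstack(o)); print(o[0].shape)
E
```

```text
(380, 429, 3)
```

View pics/bars.png

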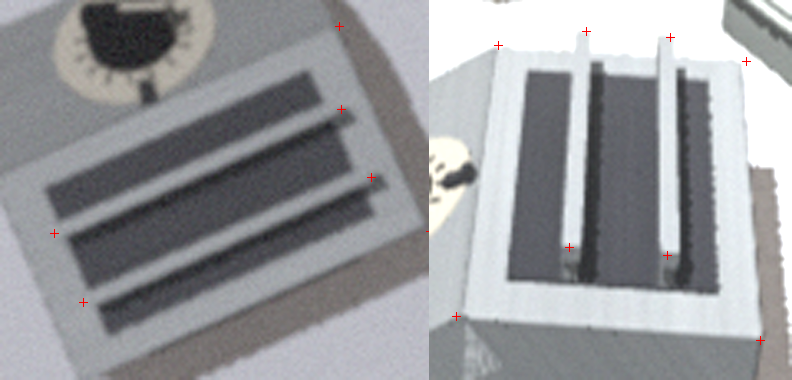

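```bash
cat > m3.py <<'E'
from m import *
t=lambda x,y:np.array([244.5+x/3.3,224.5+y/3.3]); s=lambda x,y:np.array([324.5+(x-429)/3.3,204.5+y/3.3])
ob=[(T,(.031,-.105,.14),t(60,230)),(T,(.031,.105,.14),t(349,111)),(T,(.081,-.105,.14),t(92,296)),(T,(.081,.105,.14),t(381,178)),
(T,(-.024,-.13,.11),t(1,172)),(T,(-.024,.13,.11),t(335,30)),(T,(.13,.13,.11),t(427,225)),(T,(.13,-.13,.11),t(83,380)),
(S,(.031,.105,.14),s(586,33)),(S,(.081,.105,.14),s(666,38)),(S,(.031,-.105,.14),s(571,249)),(S,(.081,-.105,.14),s(670,254)),
(S,(-.024,.13,.11),s(499,47)),(S,(.13,.13,.11),s(741,63)),(S,(.13,-.13,.11),s(760,336)),(S,(-.024,-.13,.11),s(466,313)),
(T,(-.077,0,.0725),(285.4,236)),(S,(-.077,0,.0725),(312,269.1))]
r=least_squares(lambda v:np.concatenate([proj(c,P(v,a))-p for c,a,p in ob]),W,loss="soft_l1"); W=r.x
yaw=W[2];up=np.array([np.cos(yaw)*np.cos(.6109),np.sin(yaw)*np.cos(.6109),np.sin(.6109)])
n=np.array([-np.cos(yaw)*np.sin(.6109),-np.sin(yaw)*np.sin(.6109),np.cos(.6109)]);rt=np.cross(up,n)
O=tri(T,(285.4,236),S,(312,269.1))[0]; O0=P(W,(-.077,0,.0725))
def onp(c,px,h):
    o,d=ray(c,px); X=o+d*((O0+n*h-o)@n)/(d@n)-O0; return 1e3*np.array([X@up,X@rt])
if __name__=="__main__":
    print(W[:2],np.degrees(yaw),r.fun.reshape(-1,2).round(1).tolist()); print("rack",P(W,(.056,0,.14)))
    print("axis pred",O0,"tri",O)
    # offsets, px in d.png: top origin (237,196), side (262,229) scale 4
    dt=lambda x,y:(236.6+x/4,195.6+y/4); ds=lambda x,y:(261.6+(x-400)/4,228.6+y/4)
    for nm,c,q,h in(("ctr",T,(285.4,236),0),("ctr",S,(312,269.1),0),("clip",T,dt(210,225),.009),("clip",S,ds(690,118),.009),("lineA",T,dt(176,124),.034),("lineB",T,dt(226,121),.034),("lineA",S,ds(562,115),.034),("lineB",S,ds(593,68),.034)):
        v=onp(c,q,h); print(nm,v.round(1),round(np.degrees(np.arctan2(v[1],v[0])),1))
E
python3 m3.py
```

```text
[0.5258296  0.02632144] -155.6594026132425 [[-1.1, 1.0], [-1.9, -1.1], [-1.9, 1.9], [-2.3, -0.9], [-1.7, 1.1], [1.6, -1.6], [1.7, 1.1], [0.1, 1.2], [-0.1, -0.9], [0.8, -1.0], [-0.2, -1.0], [-0.4, -0.4], [-0.6, -0.8], [1.1, -1.1], [0.5, 0.3], [-2.4, 0.4], [1.7, -0.2], [0.1, -0.6]]
rack [0.47480736 0.00324047 0.14      ]
axis pred [0.59598518 0.05805776 0.0725    ] tri [0.59465154 0.06165796 0.07418974]
ctr [-1.6  3.8] 112.2
ctr [0.1 1.8] 86.3
clip [56.7 11. ] 11.0
clip [59.8 17.6] 16.4
lineA [-3.2  5.6] 120.0
lineB [ 10.5 -21.4] -63.8
lineA [1.6 4.7] 71.4
lineB [ 15.2 -24.4] -58.1
```

{"method": "apply_moves", "body": {"commands": [[0,0,0,-0.119],[0,0,0,-0.119],[0,0,0,-0.119],[0,0,0,-0.119],[0,0,0,-0.119]], "claw": 0}}

```text
clock: 0.52
eef_pos: [0.1504, -0.4764, 0.2528]
tool_rot: [0.893, 0.451, 0.0, -0.001]
ft_force: [-0.3, 0.4, 0.9]
grip_width: 0.0854
grasp_force: 0.0
```

Warmer fit: rack at about (0.474, 0.001) with the bars at yaw about -67°. The dial is at about -64° and the clip at about +10°. I'll rotate the tool, then move over the pan.

{"method": "apply_moves", "body": {"commands": [[0,0,0,-0.1057],[0,0,0,-0.1057],[0,0,0,-0.1057],[0,0,0,-0.1057],[0,0,0,-0.1057]]}}

```text
clock: 0.93
eef_pos: [0.1504, -0.4764, 0.2527]
tool_rot: [0.736, 0.677, 0.0, -0.001]
ft_force: [0.0, 0.3, -0.2]
grip_width: 0.0852
grasp_force: 0.0
```

{"method": "apply_moves", "body": {"commands": [[0,0,0,-0.1057],[0,0,0,-0.1057],[0,0,0,-0.1057],[0,0,0,-0.1057],[0,0,0,-0.1057]]}}

```text
clock: 1.35
eef_pos: [0.1504, -0.4765, 0.2528]
tool_rot: [0.523, 0.852, 0.0, -0.0]
ft_force: [-0.7, 1.2, 0.0]
grip_width: 0.0852
grasp_force: 0.0
```

{"method": "apply_moves", "body": {"commands": [[0,0,0,-0.1057],[0,0,0,-0.1057],[0,0,0,-0.1057],[0,0,0,-0.1057],[0,0,0,-0.1057]]}}

```text
clock: 1.77
eef_pos: [0.1504, -0.4764, 0.2528]
tool_rot: [0.27, 0.963, 0.001, -0.0]
ft_force: [1.0, -0.2, 0.1]
grip_width: 0.0853
grasp_force: 0.0
```

{"method": "apply_moves", "body": {"commands": [[-0.607,0.958,0,0],[-0.607,0.958,0,0],[-0.607,0.958,0,0],[-0.607,0.958,0,0],[-0.607,0.958,0,0]]}}

```text
clock: 2.18
eef_pos: [0.2531, -0.4263, 0.2528]
tool_rot: [0.273, 0.962, 0.0, -0.0]
ft_force: [-0.5, -0.8, 0.1]
grip_width: 0.0854
grasp_force: 0.0
```

{"method": "apply_moves", "body": {"commands": [[-0.607,0.958,0,0],[-0.607,0.958,0,0],[-0.607,0.958,0,0],[-0.607,0.958,0,0],[-0.607,0.958,0,0]]}}

```text
clock: 2.6
eef_pos: [0.3551, -0.3765, 0.2528]
tool_rot: [0.273, 0.962, 0.0, -0.0]
ft_force: [0.1, -0.1, 0.3]
grip_width: 0.0854
grasp_force: 0.0
```

{"method": "apply_moves", "body": {"commands": [[-0.607,0.958,0,0],[-0.607,0.958,0,0],[-0.607,0.958,0,0],[-0.607,0.958,0,0],[-0.607,0.958,0,0]]}}

```text
clock: 3.02
eef_pos: [0.457, -0.3269, 0.2527]
tool_rot: [0.273, 0.962, 0.0, -0.001]
ft_force: [-0.8, -0.3, 0.1]
grip_width: 0.0853
grasp_force: 0.0
```

{"method": "apply_moves", "body": {"commands": [[0,0,0.9,0],[0,0,0.9,0],[0,0,0.9,0],[0,0,0.9,0],[0,0,0.9,0]]}}

```text
clock: 3.43
eef_pos: [0.4561, -0.3273, 0.1619]
tool_rot: [0.273, 0.962, 0.0, -0.001]
ft_force: [-0.4, -0.2, -0.4]
grip_width: 0.0854
grasp_force: 0.0
```

{"method": "apply_moves", "body": {"commands": [[0,0,0.9,0],[0,0,0.9,0],[0,0,0.9,0],[0,0,0.6,0],[0,0,0.44,0]]}}

```text
clock: 3.85
eef_pos: [0.4552, -0.3269, 0.0863]
tool_rot: [0.273, 0.962, 0.001, -0.002]
ft_force: [0.5, -0.3, -0.1]
grip_width: 0.0853
grasp_force: 0.0
```

{"method": "apply_moves", "body": {"commands": [[0,0,0,0],[0,0,0,0],[0,0,0,0],[0,0,0,0],[0,0,0,0]], "claw": 1}}

```text
clock: 4.27
eef_pos: [0.4569, -0.3281, 0.0896]
tool_rot: [0.273, 0.962, -0.0, 0.001]
ft_force: [-0.1, 0.2, -0.4]
grip_width: 0.0256
grasp_force: 0.0
```

{"method": "apply_moves", "body": {"commands": [[0,0,0,0],[0,0,0,0],[0,0,0,0],[0,0,0,0],[0,0,0,0]]}}

```text
clock: 4.68
eef_pos: [0.4572, -0.3275, 0.0893]
tool_rot: [0.272, 0.962, 0.0, 0.001]
ft_force: [1.4, 3.3, 5.5]
grip_width: 0.0126
grasp_force: 61.0
```

{"method": "apply_moves", "body": {"commands": [[0,0,-0.2,0],[0,0,-0.5,0],[0,0,-0.8,0],[0,0,-0.9,0],[0,0,-0.9,0]]}}

```text
clock: 5.1
eef_pos: [0.4547, -0.3274, 0.1539]
tool_rot: [0.273, 0.962, 0.0, -0.002]
ft_force: [-0.0, -0.1, -4.4]
grip_width: 0.0129
grasp_force: 59.5
```

{"method": "apply_moves", "body": {"commands": [[0,0,-0.9,0],[0,0,-0.9,0],[0,0,-0.9,0],[0,0,-0.9,0],[0,0,-0.9,0]]}}

```text
clock: 5.52
eef_pos: [0.4549, -0.3276, 0.2444]
tool_rot: [0.273, 0.962, -0.0, -0.002]
ft_force: [0.3, 0.0, -5.1]
grip_width: 0.0128
grasp_force: 59.5
```

{"method": "apply_moves", "body": {"commands": [[0,0,-0.6,0],[0,0,-0.3,0],[0,0,0,0],[0,0,0,0],[0,0,0,0]]}}

```text
clock: 5.93
eef_pos: [0.4555, -0.3273, 0.2609]
tool_rot: [0.273, 0.962, 0.0, -0.002]
ft_force: [0.9, -0.5, -6.8]
grip_width: 0.0128
grasp_force: 59.6
```

```bash
python3 - <<'E'
from h import *
o=bot.get_obs();print(o["eef_pos"],o["ft_force"],o["ft_torque"],o["joint_pos"],o["grip_width"])
T=bot.camera("top");S=bot.camera("side")
cv2.imwrite("pics/lift.png",np.hstack([cv2.resize(T["image"][180:400,330:560],(400,383)),cv2.resize(S["image"][60:280,380:610],(400,383))]))
E
```

```text
[ 0.45548925 -0.32734365  0.2609219 ] [ 0.93514419 -0.45729798 -6.79302109] [ 0.00163107 -0.01631368  0.01088809] [-6.22986787e-01  3.62673098e-01  1.93296722e-01  1.40466849e+00
 -3.10310673e-04 -7.04273460e-02] 0.012751066070349303
```

View pics/lift.png

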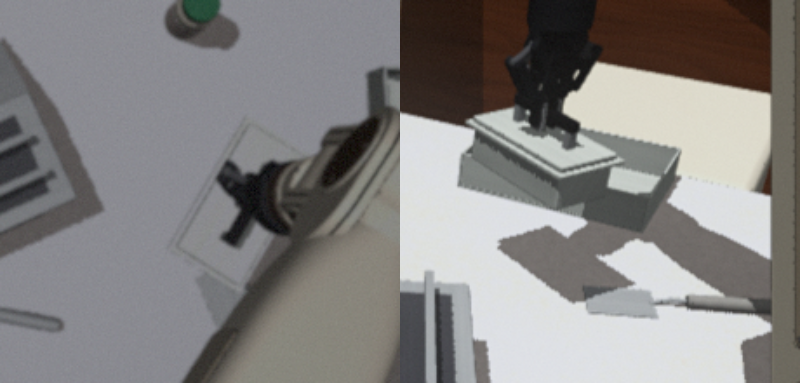

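The pan is lifted level in the gripper and held near the middle of the handle. I'll rotate it and carry it over the rack.

{"method": "apply_moves", "body": {"commands": [[0,0,0,0.06],[0,0,0,0.11],[0,0,0,0.118],[0,0,0,0.11],[0,0,0,0.11]]}}

```text
clock: 6.45
eef_pos: [0.456, -0.3274, 0.2615]
tool_rot: [0.518, 0.855, 0.0, -0.001]
ft_force: [0.4, -0.9, -5.6]
grip_width: 0.013
grasp_force: 59.6
```

{"method": "apply_moves", "body": {"commands": [[0,0,0,0.08],[0.3,0.149,0,0],[0.6,0.298,0,0],[0.85,0.422,0,0],[0.85,0.422,0,0]]}}

```text
clock: 6.87
eef_pos: [0.4594, -0.2681, 0.2619]
tool_rot: [0.551, 0.835, 0.0, -0.001]
ft_force: [-1.2, 0.1, -5.9]
grip_width: 0.0131
grasp_force: 59.5
```

{"method": "apply_moves", "body": {"commands": [[0.85,0.422,0,0],[0.85,0.422,0,0],[0.85,0.422,0,0],[0.85,0.422,0,0],[0.85,0.422,0,0]]}}

```text
clock: 7.28
eef_pos: [0.4647, -0.1727, 0.2623]
tool_rot: [0.55, 0.835, 0.0, -0.0]
ft_force: [-0.1, 0.1, -5.4]
grip_width: 0.0132
grasp_force: 59.5
```

{"method": "apply_moves", "body": {"commands": [[0.85,0.422,0,0],[0.85,0.422,0,0],[0.85,0.422,0,0],[0.85,0.422,0,0],[0.85,0.422,0,0]]}}

```text
clock: 7.7
eef_pos: [0.47, -0.0781, 0.2624]
tool_rot: [0.55, 0.835, 0.0, -0.0]
ft_force: [0.2, 0.3, -5.9]
grip_width: 0.0129
grasp_force: 59.5
```

{"method": "apply_moves", "body": {"commands": [[0.85,0.422,0,0],[0.85,0.422,0,0],[0.85,0.422,0,0],[0.6,0.298,0,0],[0.3,0.149,0,0]]}}

```text
clock: 8.12
eef_pos: [0.4744, -0.0007, 0.2624]
tool_rot: [0.549, 0.836, 0.0, -0.001]
ft_force: [0.4, 0.2, -5.9]
grip_width: 0.0131
grasp_force: 59.5
```

{"method": "apply_moves", "body": {"commands": [[0.1,0.05,0,0],[0,0,0,0],[0,0,0,0],[0,0,0,0],[0,0,0,0]]}}

```text
clock: 8.53
eef_pos: [0.4753, -0.0018, 0.2625]
tool_rot: [0.552, 0.834, -0.0, 0.0]
ft_force: [0.0, 0.2, -5.3]
grip_width: 0.0129
grasp_force: 59.5
```

```bash
python3 - <<'E'
from h import *
o=bot.get_obs();print(o["eef_pos"],o["tool_rot"],o["ft_force"],o["ft_torque"],o["joint_pos"],o["grip_width"])
T=bot.camera("top");S=bot.camera("side")
cv2.imwrite("pics/over.png",np.hstack([cv2.resize(T["image"][180:350,210:400],(400,358)),cv2.resize(S["image"][110:340,250:500],(400,368))[:358]]))
E
```

```text
[ 0.47532805 -0.00184186  0.26249338] [ 5.51876804e-01  8.33925646e-01 -9.65070984e-05  3.98313290e-05] [ 0.03317275  0.20202209 -5.33431149] [0.03386473 0.00232816 0.01922204] [-3.75346528e-03  1.87827923e-01 -3.82288969e-02  1.34477882e+00
 -2.05072486e-04  1.16547281e+00] 0.012881292438629253
```

View pics/over.png

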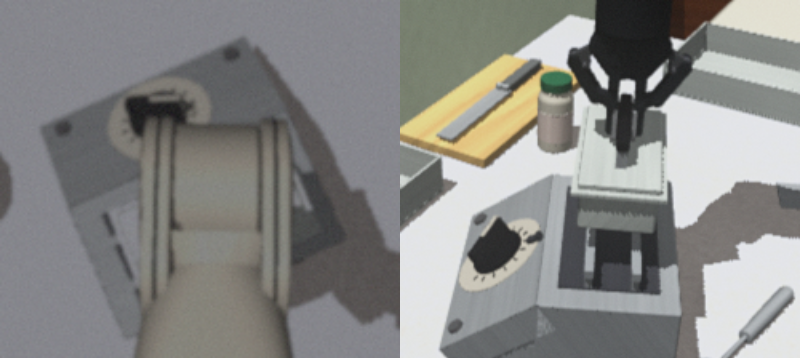

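The pan is aligned with the bars and centred over the rack. I'll lower it slowly.

{"method": "apply_moves", "body": {"commands": [[0,0,0.3,0],[0,0,0.4,0],[0,0,0.3,0],[0,0,0.2,0],[0,0,0.1,0]]}}

```text
clock: 9.05
eef_pos: [0.4746, -0.0011, 0.2351]
tool_rot: [0.551, 0.834, -0.001, -0.001]
ft_force: [0.3, 0.1, -5.6]
grip_width: 0.013
grasp_force: 59.5
```

{"method": "apply_moves", "body": {"commands": [[0,0,0.05,0],[0,0,0.05,0],[0,0,0.05,0],[0,0,0.05,0],[0,0,0.0,0]]}}

```text
clock: 9.47
eef_pos: [0.4754, -0.0011, 0.2325]
tool_rot: [0.551, 0.834, 0.0, 0.0]
ft_force: [-0.2, -0.1, -6.1]
grip_width: 0.013
grasp_force: 59.5
```

{"method": "apply_moves", "body": {"commands": [[0,0,0.05,0],[0,0,0.05,0],[0,0,0.0,0],[0,0,0.0,0],[0,0,0.0,0]]}}

```text
clock: 9.88
eef_pos: [0.4754, -0.0011, 0.2305]
tool_rot: [0.551, 0.834, 0.0, -0.0]
ft_force: [-0.3, -0.3, -6.6]
grip_width: 0.0128
grasp_force: 59.5
```

{"method": "apply_moves", "body": {"commands": [[0,0,0.03,0],[0,0,0.02,0],[0,0,0.0,0],[0,0,0.0,0],[0,0,0.0,0]]}}

```text
clock: 10.3
eef_pos: [0.4754, -0.0011, 0.2295]
tool_rot: [0.551, 0.834, -0.0, 0.0]
ft_force: [-0.8, -0.1, -5.2]
grip_width: 0.013
grasp_force: 59.5
```

{"method": "apply_moves", "body": {"commands": [[0,0,0.03,0],[0,0,0.02,0],[0,0,0.0,0],[0,0,0.0,0],[0,0,0.0,0]]}}

```text
clock: 10.72
eef_pos: [0.4757, -0.001, 0.2291]
tool_rot: [0.551, 0.834, 0.0, 0.0]
ft_force: [-0.7, 0.8, -0.0]
grip_width: 0.0132
grasp_force: 60.4
```

{"method": "apply_moves", "body": {"commands": [[0,0,0.02,0],[0,0,0.02,0],[0,0,0.0,0],[0,0,0.0,0],[0,0,0.0,0]]}}

```text
clock: 11.13
eef_pos: [0.476, -0.0008, 0.229]
tool_rot: [0.551, 0.834, 0.001, 0.001]
ft_force: [-0.5, 2.0, 5.6]
grip_width: 0.013
grasp_force: 61.1
```

Contact: the pan's weight is on the bars. I'll release and lift clear.

{"method": "apply_moves", "body": {"commands": [[0,0,-0.03,0],[0,0,0,0],[0,0,0,0],[0,0,0,0],[0,0,0,0]], "claw": 0}}

```text
clock: 11.55
eef_pos: [0.4754, -0.0012, 0.2281]
tool_rot: [0.551, 0.834, -0.0, -0.0]
ft_force: [0.6, -0.3, 1.1]
grip_width: 0.0728
grasp_force: 0.0
```

{"method": "apply_moves", "body": {"commands": [[0,0,0,0],[0,0,0,0],[0,0,0,0],[0,0,0,0],[0,0,0,0]]}}

```text
clock: 11.97
eef_pos: [0.4754, -0.0011, 0.2283]
tool_rot: [0.551, 0.834, -0.0, 0.0]
ft_force: [0.4, -0.6, -0.0]
grip_width: 0.0852
grasp_force: 0.0
```

{"method": "apply_moves", "body": {"commands": [[0,0,-0.4,0],[0,0,-0.8,0],[0,0,-0.8,0],[0,0,-0.8,0],[0,0,-0.6,0]]}}

```text
clock: 12.38
eef_pos: [0.4758, -0.0011, 0.2984]
tool_rot: [0.551, 0.834, 0.001, 0.001]
ft_force: [0.0, 0.4, 0.1]
grip_width: 0.0853
grasp_force: 0.0
```

```bash
python3 - <<'E'
from h import *
from m3 import W,P
from scipy.spatial.transform import Rotation
o=bot.get_obs();print(o["eef_pos"],o["tool_rot"],o["ft_force"],o["grip_width"])
S=bot.camera("side");im=S["image"].copy()
im=cv2.resize(im[130:330,260:460],(600,600),interpolation=cv2.INTER_CUBIC)
# expected lid-rim corners for ideal placement (rim z .19)
for a in [(.056+i*.049,j*.093,.191) for i in(-1,1) for j in(-1,1)]:
    p=(proj(S,P(W,a))-[260,130]+.5)*3; cv2.drawMarker(im,tuple(int(v) for v in p),(0,0,255),0,12,1)
cv2.imwrite("pics/placed.png",im)
E
```

```text
[ 0.47575385 -0.00110251  0.29835206] [5.51425299e-01 8.34223693e-01 5.51810287e-04 8.15053885e-04] [0.00623537 0.4186414  0.07719244] 0.08531622145307433
```

View pics/placed.png

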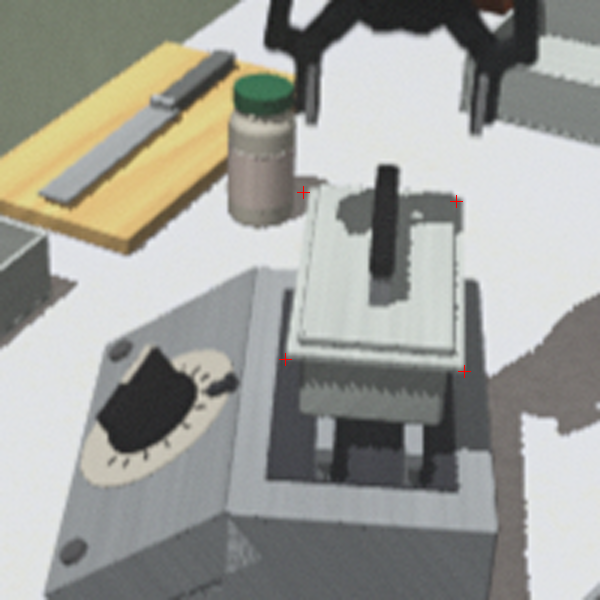

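The pan sits well on both bars: its rim is near the red predicted corners, with a bar visible on each side of centre. For the dial, I'll push the tail of its grip bar with the shut gripper, away from the clip. I'll work out the waypoints now.

```bash
cat > d.py <<'E'
from h import *
yaw=np.radians(-156.3);a=np.radians(35)
up=np.array([np.cos(yaw)*np.cos(a),np.sin(yaw)*np.cos(a),np.sin(a)]);n=np.array([-np.cos(yaw)*np.sin(a),-np.sin(yaw)*np.sin(a),np.cos(a)]);rt=np.cross(up,n)
O=np.array([.5953,.060,.0733])
def peg(th,gap,r=.020,h=.021):
    th=np.radians(th);e=-(np.cos(th)*up+np.sin(th)*rt);t=np.sin(th)*up-np.cos(th)*rt
    th_=t[:2];ext=.011*np.linalg.norm(th_)
    p=O+e*r-t*(.008+ext+gap)+n*h; p[2]+=.022
    return p,np.degrees(np.arctan2(-th_[1],-th_[0]))%360
def plan(path,p0,y0):
    for lab,p,y in path:
        c,s=np.cos(np.radians(y0)),np.sin(np.radians(y0));d=(p-p0)/.02
        print(lab,p.round(4),round(y,1),"rows:",[round(v,3) for v in(d[0]*c+d[1]*s,d[0]*s-d[1]*c,-d[2],-((y-y0+180)%360-180)/60)]);p0,y0=p,y
def now():
    o=bot.get_obs();m=R.from_quat(o["tool_rot"]).as_matrix();return o["eef_pos"],np.degrees(np.arctan2(m[1,0],m[0,0]))%360
E
python3 - <<'E'
from d import *
p0,y0=now();print(p0,y0)
ps,ys=peg(-64,.012)
path=[("yaw",p0,ys),("above",np.array([*ps[:2],p0[2]]),ys),("down",ps,ys)]
for k in range(0,16): q,y=peg(-64+5*k,0); path.append((-64+5*k,q,y))
plan(path,p0,y0)
E
```

```text
[ 0.47678425 -0.00112238  0.3005645 ] 113.07169062749774
yaw [ 0.4768 -0.0011  0.3006] 172.9 rows: [np.float64(0.0), np.float64(0.0), np.float64(-0.0), np.float64(-0.998)]
above [0.5807 0.0873 0.3006] 172.9 rows: [np.float64(-4.61), np.float64(5.026), np.float64(-0.0), np.float64(-0.0)]
down [0.5807 0.0873 0.1226] 172.9 rows: [np.float64(0.0), np.float64(0.0), np.float64(8.896), np.float64(-0.0)]
-64 [0.5909 0.086  0.1165] 172.9 rows: [np.float64(-0.514), np.float64(0.0), np.float64(0.309), np.float64(-0.0)]
-59 [0.5922 0.0873 0.1152] 167.4 rows: [np.float64(-0.06), np.float64(0.07), np.float64(0.061), np.float64(0.092)]
-54 [0.5937 0.0884 0.114 ] 162.1 rows: [np.float64(-0.059), np.float64(0.069), np.float64(0.062), np.float64(0.089)]
-49 [0.5952 0.0893 0.1127] 157.0 rows: [np.float64(-0.059), np.float64(0.069), np.float64(0.063), np.float64(0.085)]
-44 [0.5969 0.0901 0.1115] 152.0 rows: [np.float64(-0.06), np.float64(0.068), np.float64(0.064), np.float64(0.083)]
-39 [0.5986 0.0907 0.1102] 147.3 rows: [np.float64(-0.062), np.float64(0.068), np.float64(0.064), np.float64(0.08)]
-34 [
[... 455 characters left out ...]
.071)]
-14 [0.6081 0.0909 0.104 ] 125.2 rows: [np.float64(-0.077), np.float64(0.065), np.float64(0.059), np.float64(0.07)]
-9 [0.6101 0.0904 0.1029] 121.1 rows: [np.float64(-0.081), np.float64(0.065), np.float64(0.056), np.float64(0.069)]
-4 [0.6121 0.0896 0.1018] 117.0 rows: [np.float64(-0.085), np.float64(0.065), np.float64(0.053), np.float64(0.069)]
1 [0.6141 0.0886 0.1008] 112.9 rows: [np.float64(-0.088), np.float64(0.065), np.float64(0.049), np.float64(0.068)]
6 [0.616  0.0874 0.1   ] 108.8 rows: [np.float64(-0.092), np.float64(0.065), np.float64(0.044), np.float64(0.068)]
11 [0.6178 0.086  0.0992] 104.7 rows: [np.float64(-0.096), np.float64(0.065), np.float64(0.039), np.float64(0.069)]
```

{"method": "apply_moves", "body": {"commands": [[0,0,0,-0.1],[0,0,0,-0.1],[0,0,0,-0.1],[0,0,0,-0.1],[0,0,0,-0.1]], "claw": 1}}

```text
clock: 12.85
eef_pos: [0.4753, -0.0011, 0.2963]
tool_rot: [0.314, 0.949, -0.0, -0.0]
ft_force: [0.6, -0.4, -0.0]
grip_width: 0.0259
grasp_force: 0.0
```

{"method": "apply_moves", "body": {"commands": [[0,0,0,-0.1],[0,0,0,-0.1],[0,0,0,-0.1],[0,0,0,-0.1],[0,0,0,-0.1]]}}

```text
clock: 13.27
eef_pos: [0.4753, -0.0011, 0.2963]
tool_rot: [0.058, 0.998, -0.0, -0.0]
ft_force: [-0.4, -0.8, 0.4]
grip_width: 0.0
grasp_force: 0.0
```

{"method": "apply_moves", "body": {"commands": [[-0.8,0.9,0,0],[-0.8,0.9,0,0],[-0.8,0.9,0,0],[-0.8,0.9,0,0],[-0.8,0.8,0,0]]}}

```text
clock: 13.68
eef_pos: [0.5661, 0.0776, 0.2962]
tool_rot: [0.06, 0.998, 0.0, -0.0]
ft_force: [0.8, -0.7, 2.2]
grip_width: 0.0001
grasp_force: 0.0
```

{"method": "apply_moves", "body": {"commands": [[-0.61,0.63,0,0],[0,0,0.5,0],[0,0,0.8,0],[0,0,0.8,0],[0,0,0.8,0]]}}

```text
clock: 14.1
eef_pos: [0.5791, 0.0878, 0.2375]
tool_rot: [0.06, 0.998, 0.0, 0.0]
ft_force: [-0.7, -0.5, 0.5]
grip_width: 0.0004
grasp_force: 0.0
```

{"method": "apply_moves", "body": {"commands": [[0,0,0.8,0],[0,0,0.8,0],[0,0,0.8,0],[0,0,0.8,0],[0,0,0.3,0]]}}

```text
clock: 14.52
eef_pos: [0.5776, 0.0874, 0.1656]
tool_rot: [0.06, 0.998, -0.0, -0.002]
ft_force: [-0.8, 0.6, -0.9]
grip_width: 0.0003
grasp_force: 0.0
```

```bash
python3 - <<'E'
from d import *
p0,y0=now();print(p0,y0,bot.get_obs()["grip_width"])
q,y=peg(-64,.012);q2=q.copy();q2[2]=p0[2];plan([("xy",q2,y),("d",q,y)],p0,y0)
S=bot.camera("side");T=bot.camera("top")
cv2.imwrite("pics/peg.png",np.hstack([cv2.resize(T["image"][180:300,240:340],(400,480)),cv2.resize(S["image"][190:310,270:370],(400,480))]))
E
```

```text
[0.57756828 0.08739845 0.16562582] 173.07120142494657 0.00031286592558046287
xy [0.5807 0.0873 0.1656] 172.9 rows: [np.float64(-0.154), np.float64(0.013), np.float64(-0.0), np.float64(0.002)]
d [0.5807 0.0873 0.1226] 172.9 rows: [np.float64(0.0), np.float64(0.0), np.float64(2.149), np.float64(-0.0)]
```

View pics/peg.png

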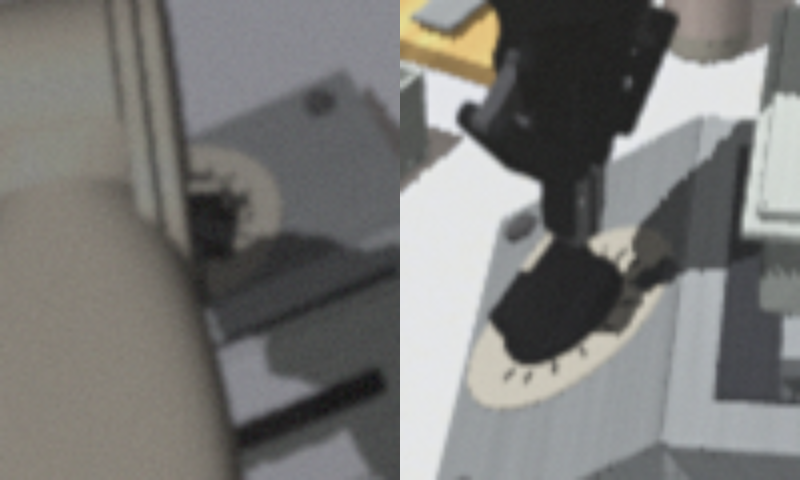

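The shut fingers are above the panel, upslope of the tail side of the bar. I'll descend in steps and watch the force.

{"method": "apply_moves", "body": {"commands": [[0,0,0.5,0],[0,0,0.5,0],[0,0,0.4,0],[0,0,0.2,0],[0,0,0,0]]}}

```text
clock: 15.03
eef_pos: [0.5781, 0.0875, 0.1349]
tool_rot: [0.06, 0.998, -0.0, -0.001]
ft_force: [-0.3, -0.3, -0.5]
grip_width: 0.0005
grasp_force: 0.0
```

{"method": "apply_moves", "body": {"commands": [[0,0,0.15,0],[0,0,0.15,0],[0,0,0.1,0],[0,0,0,0],[0,0,0,0]]}}

```text
clock: 15.45
eef_pos: [0.5791, 0.0876, 0.1283]
tool_rot: [0.06, 0.998, 0.0, 0.0]
ft_force: [0.1, 0.3, 0.8]
grip_width: 0.0003
grasp_force: 0.0
```

{"method": "apply_moves", "body": {"commands": [[0,0,0.15,0],[-0.15,0.02,0.15,0],[-0.15,0.02,0.1,0],[-0.15,0.02,0.1,0],[-0.14,0,0.09,0]]}}

```text
clock: 15.87
eef_pos: [0.5913, 0.0874, 0.1162]
tool_rot: [0.06, 0.998, 0.0, -0.0]
ft_force: [0.9, 0.4, -0.0]
grip_width: -0.0002
grasp_force: 0.0
```

{"method": "apply_moves", "body": {"commands": [[-0.06,0.07,0.06,0.09],[-0.06,0.07,0.06,0.09],[-0.06,0.07,0.06,0.085],[-0.06,0.07,0.06,0.083],[0,0,0,0]]}}

```text
clock: 16.28
eef_pos: [0.597, 0.092, 0.1115]
tool_rot: [0.241, 0.971, 0.0, -0.0]
ft_force: [0.0, 1.2, 1.5]
grip_width: 0.0001
grasp_force: 0.9
```

```bash
python3 - <<'E'
from d import *
p0,y0=now();print(p0,y0,bot.get_obs()["ft_force"]);q,y=peg(-44,0);plan([("err",q,y)],p0,y0)
S=bot.camera("side")
cv2.imwrite("pics/push1.png",cv2.resize(S["image"][200:300,270:360],(540,600),interpolation=cv2.INTER_CUBIC))
E
```

```text
[0.59703896 0.0919809  0.111516  ] 152.13665135513364 [0.03208086 1.17934842 1.49490918]
err [0.5969 0.0901 0.1115] 152.0 rows: [np.float64(-0.037), np.float64(-0.088), np.float64(0.003), np.float64(0.002)]
```

View pics/push1.png

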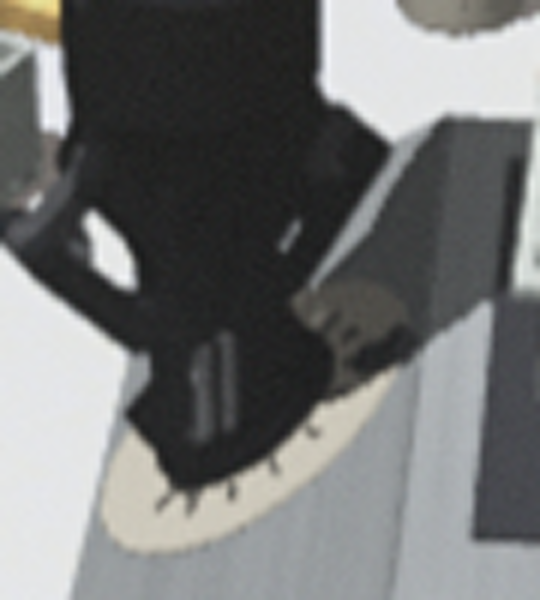

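This is my tenth and last picture: the fingers are against the tail side of the bar and have begun to load it. From here I'll measure numerically. I'll push on, stopping short of the clip angle.

{"method": "apply_moves", "body": {"commands": [[-0.08,0.03,0.065,0.08],[-0.08,0.04,0.065,0.078],[-0.068,0.06,0.063,0.075],[-0.07,0.066,0.062,0.073],[0,0,0,0]]}}

```text
clock: 16.75
eef_pos: [0.6046, 0.0924, 0.1067]
tool_rot: [0.391, 0.92, 0.001, -0.0]
ft_force: [-0.5, 3.0, 0.8]
grip_width: -0.0001
grasp_force: 1.5
```

{"method": "apply_moves", "body": {"commands": [[-0.073,0.066,0.06,0.071],[-0.077,0.065,0.059,0.07],[-0.081,0.065,0.056,0.069],[0,0,0,0],[0,0,0,0]]}}

```text
clock: 17.17
eef_pos: [0.6105, 0.0908, 0.1033]
tool_rot: [0.489, 0.872, 0.001, 0.0]
ft_force: [0.3, 4.5, 0.8]
grip_width: -0.0002
grasp_force: 1.6
```

```bash
cat > look.py <<'E'
from d import *
p0,y0=now();print(p0,y0,bot.get_obs()["ft_force"])
def onp(c,px,h):
    o,d=ray(c,px);X=o+d*((O+n*h-o)@n)/(d@n)-O;return 1e3*np.array([X@up,X@rt])
def rect(c,h,f=5,L=75):
    # panel-plane rectified picture at height h: rows down-slope, cols right, 2 px/mm
    cor=[(L,-L),(L,L),(-L,L),(-L,-L)]
    src=np.float32([proj(c,O+n*h+(u*up+v*rt)/1e3) for u,v in cor]);H=cv2.getPerspectiveTransform(src,np.float32([(0,0),(4*L,0),(4*L,4*L),(0,4*L)]))
    return cv2.warpPerspective(c["image"],H,(4*L,4*L),flags=cv2.INTER_CUBIC)
def pol(m,L=75):
    q=np.argwhere(m);return (L-q[:,0]/2),(q[:,1]/2-L)
def measure(cs):
    for nm,c in cs.items():
        r=rect(c,.034).astype(int);u,v=np.mgrid[0:300,0:300];u=75-u/2;v=v/2-75;rad=np.hypot(u,v)
        dark=cv2.GaussianBlur(r.max(2).astype(np.uint8),(5,5),0)
        m=((r.min(2)>115)&(rad<36)).astype(np.uint8)
        k,l,s,ce=cv2.connectedComponentsWithStats(m)
        for i in range(1,k):
            if s[i,4]>60:
                pts=np.argwhere(l==i);uu=75-pts[:,0]/2;vv=pts[:,1]/2-75
                ln=cv2.fitLine(np.c_[uu,vv].astype(np.float32),cv2.DIST_L2,0,.01,.01).ravel()
                print(nm,"bright",s[i,4],"ctr",round(uu.mean(),1),round(vv.mean(),1),"dir",round(np.degrees(np.arctan2(ln[1],ln[0])),1))
        r=rect(c,.009);g=r.max(2).astype(int);m=((g<85)&(rad>45)&(rad<68)&(u>20)).astype(np.uint8)
        k,l,s,ce=cv2.connectedComponentsWithStats(m)
        for i in range(1,k):
            if s[i,4]>100: uu,vv=75-ce[i][1]/2,ce[i][0]/2-75; print(nm,"clip?",s[i,4],round(uu,1),round(vv,1),round(np.degrees(np.arctan2(vv,uu)),1))
E
python3 - <<'E'
import pickle
from look import *
print("initial"); measure(pickle.load(open("c0.pkl","rb")))
print("now"); measure({"side":bot.camera("side"),"top":bot.camera("top")})
E
```

```text
[0.61052464 0.09080397 0.10334113] 121.48313367607267 [0.27485184 4.45067233 0.80832185]
initial
top bright 2475 ctr -18.8 -11.0 dir -61.6
top clip? 877 58.1 8.4 8.3
side bright 8184 ctr -9.2 -9.4 dir -35.7
side clip? 979 57.8 15.5 15.0
now
side bright 880 ctr -30.8 6.2 dir 78.2
side clip? 8311 47.1 -20.3 -23.3
top bright 66 ctr 4.6 32.9 dir -17.8
top bright 356 ctr -7.4 -32.0 dir -15.2
top bright 284 ctr -28.2 -10.4 dir 1.7
top clip? 6724 45.4 -28.4 -32.1
```

{"method": "apply_moves", "body": {"commands": [[0.3,0,-0.1,0],[0.3,0,-0.5,0],[0,0,-0.9,0],[0,0,-0.9,0],[0,0,-0.9,0]]}}

```text
clock: 17.68
eef_pos: [0.6031, 0.1002, 0.1702]
tool_rot: [0.49, 0.872, -0.001, -0.0]
ft_force: [-0.3, 0.8, 0.3]
grip_width: 0.0001
grasp_force: 0.0
```

{"method": "apply_moves", "body": {"commands": [[0,0,-0.9,0],[0,0,-0.9,0],[0,0,-0.9,0],[0,0,-0.9,0],[0,0,-0.9,0]]}}

```text
clock: 18.1
eef_pos: [0.6032, 0.1001, 0.2607]
tool_rot: [0.49, 0.871, -0.001, 0.0]
ft_force: [0.4, -0.0, -0.1]
grip_width: 0.0003
grasp_force: 0.0
```

{"method": "apply_moves", "body": {"commands": [[0,0,-0.9,0],[0,0,-0.9,0],[-0.82,-0.5,0,0],[-0.82,-0.5,0,0],[-0.82,-0.5,0,0]]}}

```text
clock: 18.52
eef_pos: [0.6032, 0.0423, 0.2963]
tool_rot: [0.49, 0.872, -0.0, 0.001]
ft_force: [-0.6, 0.4, -0.9]
grip_width: 0.0002
grasp_force: 0.0
```

{"method": "apply_moves", "body": {"commands": [[-0.82,-0.5,0,0],[-0.82,-0.5,0,0],[-0.82,-0.5,0,0],[-0.82,-0.5,0,0],[-0.82,-0.5,0,0]]}}

```text
clock: 18.93
eef_pos: [0.6027, -0.0543, 0.2958]
tool_rot: [0.49, 0.872, -0.001, 0.0]
ft_force: [0.7, -0.3, -0.9]
grip_width: -0.0
grasp_force: 0.0
```

{"method": "apply_moves", "body": {"commands": [[-0.82,-0.5,0,0],[-0.82,-0.5,0,0],[-0.82,-0.5,0,0],[-0.82,-0.5,0,0],[-0.82,-0.5,0,0]]}}

```text
clock: 19.35
eef_pos: [0.6024, -0.1503, 0.2957]
tool_rot: [0.49, 0.871, -0.001, -0.0]
ft_force: [0.2, 0.1, 0.2]
grip_width: -0.0004
grasp_force: 0.0
```

```bash
python3 - <<'E'
import pickle
from look import *
Ot=tri(*[x for c,p in zip(pickle.load(open("c0.pkl","rb")).values(),[(285.4,236),(312,269.1)]) for x in(c,p)])[0]
C0=pickle.load(open("c0.pkl","rb"));X,e=tri(C0["top"],(289.1,251.9),C0["side"],(334.1,258.1));D=1e3*(X-Ot);print("clip",D@up,D@rt,D@n,e)
C={"top":bot.camera("top"),"side":bot.camera("side")};pickle.dump(C,open("c1.pkl","wb"))
for nm,c in C.items():
    r=rect(c,.034);g=cv2.GaussianBlur(r,(5,5),0).max(2)[70:240:5,90:240:5]
    print(nm);print("\n".join(" ".join(f"{v:3d}" for v in row) for row in g))
E
```

```text
[ 0.60242474 -0.15026303  0.29573841] 121.2632503769792 [0.16782462 0.05032694 0.2486137 ]
clip 55.01813956221916 6.741854964861968 4.480140427975789 0.00221075272870899
top
104  71  45  35  38  33  32  31  36  59  83  89  71  44  30  36  36  37  33  36  35  36  33  42  59  93 108 113 118 125
 97  61  37  33  36  35  35  32  38  59  88  87  68  44  27  34  36  39  39  38  37  36  34  37  48  83 108 121 125 127
 87  50  36  35  35  38  32  27  41  62  89  90  70  43  26  32  37  37  37  30  34  38  36  34  40  70 105 123 128 127
 73  44  33  29  36  39  31  27  40  68  93  97  75  45  27  27  35  35  34  33  36  35  34  37  36  61 102 121 122 119
 67  41  33  33  35  38  30  32  41  69  97 104  86  51  30  28  32  32  37  37  37  36  36  32  34  58  99 115 110 106
 65  37  39  42  37  34  31  35  41  72 103 113  97  59  37  35  37  29  30  36  36  33  36  33  35  57  94 112 106 103
 67  38  36  35  35  36  32  31  39  68 103 120 103  67  43  30  36  39  35  36  36  31  32  33  35  54  94 117 114 112
 66  38  32  36  34  34  34  34  35  61 101 123 111  78  47  30  31  40  38  34  36  3
[... 6538 characters left out ...]
 222 220 220 219 221 223 210 178 140 132 160 183 205 220 225 225 224 225 227 227 226 225 224 225 225
225 225 225 224 225 224 226 226 224 227 229 220 211 216 226 227 225 225 225 225 226 227 228 227 226 224 225 226 225 223
226 226 224 223 222 223 224 224 226 229 229 226 224 226 226 227 226 224 223 224 226 226 224 224 224 223 224 222 222 224
226 223 222 222 223 223 223 225 227 228 227 223 222 223 224 226 224 223 223 223 224 223 223 223 222 223 222 222 225 227
223 223 221 221 222 224 226 226 228 226 223 222 222 222 224 225 226 224 223 222 222 225 223 222 222 224 224 224 227 227
223 222 222 222 223 226 228 228 225 222 223 224 224 224 226 223 221 221 221 221 223 225 225 224 226 225 225 226 226 225
```

The line reads about -9° in both views, and the triangulated clip is at about +7°. I need roughly 16° more, so I'll retrace the path and push on.

{"method": "apply_moves", "body": {"commands": [[0.82,0.5,0,0],[0.82,0.5,0,0],[0.82,0.5,0,0],[0.82,0.5,0,0],[0.82,0.5,0,0]]}}

```text
clock: 19.87
eef_pos: [0.6028, -0.0518, 0.2956]
tool_rot: [0.49, 0.872, -0.0, -0.0]
ft_force: [0.0, 0.4, 0.2]
grip_width: -0.0002
grasp_force: 0.0
```

{"method": "apply_moves", "body": {"commands": [[0.82,0.5,0,0],[0.82,0.5,0,0],[0.82,0.5,0,0],[0.82,0.5,0,0],[0.82,0.5,0,0]]}}

```text
clock: 20.28
eef_pos: [0.6029, 0.0444, 0.2957]
tool_rot: [0.49, 0.872, -0.0, 0.0]
ft_force: [-0.0, -0.2, 0.2]
grip_width: 0.0002
grasp_force: 0.0
```

{"method": "apply_moves", "body": {"commands": [[0.82,0.5,0,0],[0.82,0.5,0,0],[0.82,0.5,0,0],[0,0,0.9,0],[0,0,0.9,0]]}}

```text
clock: 20.7
eef_pos: [0.6039, 0.1027, 0.2605]
tool_rot: [0.489, 0.872, 0.001, 0.001]
ft_force: [0.1, 0.2, -1.0]
grip_width: 0.0001
grasp_force: 0.0
```

{"method": "apply_moves", "body": {"commands": [[0,0,0.9,0],[0,0,0.9,0],[0,0,0.9,0],[0,0,0.9,0],[0,0,0.9,0]]}}

```text
clock: 21.12
eef_pos: [0.6031, 0.1011, 0.1688]
tool_rot: [0.49, 0.872, -0.0, 0.0]
ft_force: [-0.1, 0.4, -0.4]
grip_width: 0.0
grasp_force: 0.0
```

{"method": "apply_moves", "body": {"commands": [[0,0,0.9,0],[0,0,0.9,0],[0,0,0.5,0],[0,0,0.4,0],[0,0,0,0]]}}

```text
clock: 21.53
eef_pos: [0.6026, 0.1007, 0.1137]
tool_rot: [0.49, 0.871, -0.001, -0.001]
ft_force: [-0.7, -0.4, -1.0]
grip_width: -0.0
grasp_force: 0.0
```

```bash
python3 - <<'E'
from d import *
p0,y0=now();print(bot.get_obs()["ft_force"]);p=np.array([.6105,.0908,.1033]);path=[("back",p,121.5)]
for t in(-4,1,6,7.5):
    q,y=peg(t,0);path.append((t,q+p-peg(-9,0)[0],y))
plan(path,p0,y0)
E
```

```text
[-0.66322174 -0.3682265  -0.96092084]
back [0.6105 0.0908 0.1033] 121.5 rows: [np.float64(-0.625), np.float64(0.08), np.float64(0.519), np.float64(-0.004)]
-4 [0.6125 0.09   0.1022] 117.0 rows: [np.float64(-0.085), np.float64(0.064), np.float64(0.053), np.float64(0.075)]
1 [0.6144 0.089  0.1013] 112.9 rows: [np.float64(-0.088), np.float64(0.065), np.float64(0.049), np.float64(0.068)]
6 [0.6164 0.0878 0.1004] 108.8 rows: [np.float64(-0.092), np.float64(0.065), np.float64(0.044), np.float64(0.068)]
7.5 [0.6169 0.0874 0.1001] 107.5 rows: [np.float64(-0.028), np.float64(0.02), np.float64(0.012), np.float64(0.021)]
```

{"method": "apply_moves", "body": {"commands": [[-0.2,0,0.2,0],[-0.2,0.04,0.2,0],[-0.22,0.04,0.12,0],[-0.085,0.064,0.053,0.075],[-0.088,0.065,0.049,0.068]]}}

```text
clock: 21.95
eef_pos: [0.6158, 0.09, 0.1036]
tool_rot: [0.556, 0.831, 0.002, -0.001]
ft_force: [-2.9, 5.1, 3.4]
grip_width: -0.0001
grasp_force: 3.0
```

{"method": "apply_moves", "body": {"commands": [[-0.092,0.065,0.044,0.068],[-0.028,0.02,0.012,0.021],[0,0,0,0],[0,0,0,0],[0,0,0,0]]}}

```text
clock: 22.37
eef_pos: [0.6185, 0.0891, 0.1027]
tool_rot: [0.592, 0.806, 0.002, -0.001]
ft_force: [-1.8, 4.8, 3.9]
grip_width: -0.0
grasp_force: 2.7
```

{"method": "apply_moves", "body": {"commands": [[0.3,0,-0.1,0],[0.3,0,-0.5,0],[0,0,-0.9,0],[0,0,-0.9,0],[0,0,-0.9,0]]}}

```text
clock: 22.78
eef_pos: [0.6146, 0.0989, 0.1691]
tool_rot: [0.593, 0.805, 0.0, 0.0]
ft_force: [0.9, 0.5, -0.1]
grip_width: -0.0001
grasp_force: 0.0
```

{"method": "apply_moves", "body": {"commands": [[0,0,-0.9,0],[0,0,-0.9,0],[0,0,-0.9,0],[0,0,-0.9,0],[0,0,-0.9,0]]}}

```text
clock: 23.2
eef_pos: [0.6146, 0.0987, 0.2596]
tool_rot: [0.593, 0.805, 0.0, 0.001]
ft_force: [1.0, 0.2, 0.9]
grip_width: -0.0001
grasp_force: 0.0
```

{"method": "apply_moves", "body": {"commands": [[0,0,-0.9,0],[0,0,-0.9,0],[-0.9,-0.3,0,0],[-0.9,-0.3,0,0],[-0.9,-0.3,0,0]]}}

```text
clock: 23.62
eef_pos: [0.6137, 0.0416, 0.2953]
tool_rot: [0.592, 0.806, 0.001, 0.001]
ft_force: [-0.4, 0.3, -0.4]
grip_width: -0.0001
grasp_force: 0.0
```

{"method": "apply_moves", "body": {"commands": [[-0.9,-0.3,0,0],[-0.9,-0.3,0,0],[-0.9,-0.3,0,0],[-0.9,-0.3,0,0],[-0.9,-0.3,0,0]]}}

```text
clock: 24.03
eef_pos: [0.6115, -0.0539, 0.2947]
tool_rot: [0.593, 0.805, 0.0, 0.001]
ft_force: [-0.2, 1.1, 0.5]
grip_width: -0.0001
grasp_force: 0.0
```

{"method": "apply_moves", "body": {"commands": [[-0.9,-0.3,0,0],[-0.9,-0.3,0,0],[-0.9,-0.3,0,0],[-0.9,-0.3,0,0],[-0.9,-0.3,0,0]]}}

```text
clock: 24.45
eef_pos: [0.6096, -0.1488, 0.2947]
tool_rot: [0.593, 0.805, 0.0, 0.001]
ft_force: [-0.3, -0.7, 0.3]
grip_width: 0.0002
grasp_force: 0.0
```

```bash
cat > fin.py <<'E'
import pickle
from look import *
from d import *
C0=pickle.load(open("c0.pkl","rb"));C1=pickle.load(open("c1.pkl","rb"))
C={"top":bot.camera("top"),"side":bot.camera("side")};pickle.dump(C,open("c2.pkl","wb"))
def line(c,lo,hi,th):
    r=cv2.GaussianBlur(rect(c,.034),(5,5),0).max(2).astype(float);P=[]
    for u in np.arange(3,27,1.):
        vs=np.arange(-14,14,.5)+u*np.tan(np.radians(th));g=np.array([r[int(round((75-u)*2)),int(round((v+75)*2))] for v in vs])
        w=np.clip(g-lo,0,None)*(g<hi);
        i=int(np.argmax(g*(np.abs(vs-u*np.tan(np.radians(th)))<9)));k=slice(max(0,i-4),i+5);P.append((u,(vs[k]*w[k]).sum()/max(w[k].sum(),1e-6)))
    P=np.array(P);f=np.polyfit(P[:,0],P[:,1],1);return round(np.degrees(np.arctan(f[0])),1),round(f[1],1),np.std(P[:,1]-np.polyval(f,P[:,0])).round(1)
print("c1 top",line(C1["top"],60,255,-9),"side",line(C1["side"],140,255,-9))
for t in(4,8,12): print("now guess",t,"top",line(C["top"],60,255,t),"side",line(C["side"],150,255,t))
for nm in C:
    r=rect(C[nm],.006);u,v=np.mgrid[0:300,0:300];u=75-u/2;v=v/2-75
    for lab,c in(("c0",C0[nm]),("c2",C[nm])):
        r=rect(c,.006);m=((r.max(2)<85)&(np.hypot(u,v)>46)&(np.hypot(u,v)<68)&(abs(v-10)<14)&(u>0));print(nm,lab,"clip",m.sum(),u[m].mean().round(1),v[m].mean().round(1))
E
python3 fin.py
```

```text
[ 0.60961238 -0.14882949  0.29469473] 107.29936463974228 [-0.25067261 -0.74960369  0.29637138]
c1 top (np.float64(-8.4), np.float64(1.2), np.float64(0.3)) side (np.float64(-9.8), np.float64(-2.4), np.float64(0.4))
now guess 4 top (np.float64(11.5), np.float64(2.9), np.float64(0.4)) side (np.float64(14.0), np.float64(-1.3), np.float64(0.2))
now guess 8 top (np.float64(11.5), np.float64(2.9), np.float64(0.4)) side (np.float64(14.0), np.float64(-1.3), np.float64(0.3))
now guess 12 top (np.float64(11.3), np.float64(3.0), np.float64(0.4)) side (np.float64(13.8), np.float64(-1.3), np.float64(0.2))
top c0 clip 1013 57.1 8.7
top c2 clip 985 56.9 8.6
side c0 clip 1186 56.9 10.9
side c2 clip 1152 56.9 10.9
```

The dial now reads about 12° and the clip about 8°, so it is within tolerance but slightly past (about 3 to 4 mm at the scale). I'll nudge it back gently from the other side of the tail to gain margin.

```bash
python3 - <<'E'
from d import *
p0,y0=now();th=np.radians(12);e=-(np.cos(th)*up+np.sin(th)*rt);t=np.sin(th)*up-np.cos(th)*rt
f=lambda off:O+e*.022+t*off+n*.023+[0,0,.022]
s=f(.032);a=s.copy();a[2]=p0[2]
plan([("above",a,y0),("down",s,y0),("to24",f(.024),y0),("to20",f(.020),y0),("1mm",f(.019),y0)],p0,y0)
E
```

```text
above [0.6329 0.0373 0.2943] 107.1 rows: [np.float64(8.644), np.float64(3.887), np.float64(-0.0), np.float64(-0.0)]
down [0.6329 0.0373 0.1056] 107.1 rows: [np.float64(0.0), np.float64(0.0), np.float64(9.436), np.float64(-0.0)]
to24 [0.6311 0.0451 0.1047] 107.1 rows: [np.float64(0.397), np.float64(0.023), np.float64(0.048), np.float64(-0.0)]
to20 [0.6301 0.0489 0.1042] 107.1 rows: [np.float64(0.198), np.float64(0.011), np.float64(0.024), np.float64(-0.0)]
1mm [0.6299 0.0499 0.1041] 107.1 rows: [np.float64(0.05), np.float64(0.003), np.float64(0.006), np.float64(-0.0)]
```

{"method": "apply_moves", "body": {"commands": [[0.86,0.39,0,0],[0.86,0.39,0,0],[0.86,0.39,0,0],[0.86,0.39,0,0],[0.86,0.39,0,0]]}}

```text
clock: 24.97
eef_pos: [0.6213, -0.0526, 0.2944]
tool_rot: [0.593, 0.806, 0.0, 0.0]
ft_force: [-0.0, 1.0, 0.0]
grip_width: -0.0003
grasp_force: 0.0
```

{"method": "apply_moves", "body": {"commands": [[0.86,0.39,0,0],[0.86,0.39,0,0],[0.86,0.39,0,0],[0.86,0.39,0,0],[0.86,0.39,0,0]]}}

```text
clock: 25.38
eef_pos: [0.6328, 0.0414, 0.2945]
tool_rot: [0.592, 0.806, 0.0, 0.0]
ft_force: [-0.2, 0.7, -0.2]
grip_width: -0.0
grasp_force: 0.0
```

{"method": "apply_moves", "body": {"commands": [[0,0,0.9,0],[0,0,0.9,0],[0,0,0.9,0],[0,0,0.9,0],[0,0,0.9,0]]}}

```text
clock: 25.8
eef_pos: [0.6329, 0.0406, 0.2037]
tool_rot: [0.592, 0.806, 0.0, 0.0]
ft_force: [1.1, -0.8, -1.1]
grip_width: -0.0003
grasp_force: 0.0
```

{"method": "apply_moves", "body": {"commands": [[0,0,0.9,0],[0,0,0.9,0],[0,0,0.9,0],[0,0,0.6,0],[0,0,0.3,0]]}}

```text
clock: 26.22
eef_pos: [0.6318, 0.0404, 0.13]
tool_rot: [0.592, 0.806, -0.001, -0.001]
ft_force: [-0.2, -0.6, -0.9]
grip_width: -0.0001
grasp_force: 0.0
```

{"method": "apply_moves", "body": {"commands": [[0,0,0.3,0],[0,0,0.2,0],[0,0,0.2,0],[0,0,0.2,0],[0,0,0,0]]}}

```text
clock: 26.63
eef_pos: [0.6328, 0.0396, 0.1132]
tool_rot: [0.593, 0.805, -0.0, -0.0]
ft_force: [0.1, -0.5, -0.4]
grip_width: -0.0002
grasp_force: 0.0
```

{"method": "apply_moves", "body": {"commands": [[0,0,0.15,0],[0,0,0.15,0],[0.1,0,0.05,0],[0,0,0,0],[0,0,0,0]]}}

```text
clock: 27.05
eef_pos: [0.6323, 0.0416, 0.1065]
tool_rot: [0.593, 0.806, -0.0, -0.0]
ft_force: [-0.2, 0.5, 0.0]
grip_width: 0.0003
grasp_force: 0.0
```

{"method": "apply_moves", "body": {"commands": [[0.05,0,0.005,0],[0.05,0,0.005,0],[0,0,0,0],[0,0,0,0],[0,0,0,0]]}}

```text
clock: 27.47
eef_pos: [0.6318, 0.0435, 0.1064]
tool_rot: [0.593, 0.805, 0.0, 0.0]
ft_force: [-0.6, 0.4, 0.8]
grip_width: -0.0001
grasp_force: 0.0
```

{"method": "apply_moves", "body": {"commands": [[0.05,0,0.005,0],[0,0,0,0],[0,0,0,0],[0,0,0,0],[0,0,0,0]]}}

```text
clock: 27.88
eef_pos: [0.6315, 0.0444, 0.1062]
tool_rot: [0.593, 0.805, -0.0, -0.0]
ft_force: [0.6, -0.1, -0.7]
grip_width: -0.0
grasp_force: 0.0
```

{"method": "apply_moves", "body": {"commands": [[0.05,0,0.005,0],[0,0,0,0],[0,0,0,0],[0,0,0,0],[0,0,0,0]]}}

```text
clock: 28.3
eef_pos: [0.6312, 0.0454, 0.1062]
tool_rot: [0.593, 0.805, 0.0, 0.0]
ft_force: [0.8, -0.3, 0.1]
grip_width: -0.0001
grasp_force: 0.0
```

{"method": "apply_moves", "body": {"commands": [[0.05,0,0.005,0],[0,0,0,0],[0,0,0,0],[0,0,0,0],[0,0,0,0]]}}

```text
clock: 28.72
eef_pos: [0.6309, 0.0463, 0.106]
tool_rot: [0.593, 0.805, -0.0, 0.0]
ft_force: [-0.5, 0.5, 0.4]
grip_width: 0.0001
grasp_force: 0.0
```

{"method": "apply_moves", "body": {"commands": [[0.05,0,0.005,0],[0,0,0,0],[0,0,0,0],[0,0,0,0],[0,0,0,0]]}}

```text
clock: 29.13
eef_pos: [0.6305, 0.0473, 0.1059]
tool_rot: [0.593, 0.805, -0.0, -0.0]
ft_force: [-0.0, -0.2, -0.6]
grip_width: -0.0001
grasp_force: 0.0
```

```bash
python3 -c "
from workcell import bot
o=bot.get_obs();print(o['eef_pos'],o['ft_force'],o['ft_torque'])"
```

```text
[0.63053929 0.04729035 0.10592184] [-0.01245891 -0.2060136  -0.61869717] [ 0.00206031  0.06079172 -0.00367968]
```

{"method": "apply_moves", "body": {"commands": [[0.05,0,0.005,0],[0,0,0,0],[0,0,0,0],[0,0,0,0],[0,0,0,0]]}}

```text
clock: 29.55
eef_pos: [0.6303, 0.0482, 0.1059]
tool_rot: [0.593, 0.805, 0.0, 0.0]
ft_force: [-0.6, -0.3, 0.8]
grip_width: 0.0003
grasp_force: 0.0
```

{"method": "apply_moves", "body": {"commands": [[0.05,0,0.005,0],[0,0,0,0],[0,0,0,0],[0,0,0,0],[0,0,0,0]]}}

```text
clock: 29.97
eef_pos: [0.63, 0.0492, 0.1058]
tool_rot: [0.593, 0.805, 0.0, 0.0]
ft_force: [0.2, 0.1, -0.4]
grip_width: 0.0002
grasp_force: 0.0
```

{"method": "apply_moves", "body": {"commands": [[0.04,0,0.005,0],[0,0,0,0],[0,0,0,0],[0,0,0,0],[0,0,0,0]]}}

```text
clock: 30.38
eef_pos: [0.6297, 0.0499, 0.1056]
tool_rot: [0.593, 0.805, 0.0, 0.0]
ft_force: [0.4, -0.1, 0.7]
grip_width: 0.0001
grasp_force: 0.0
```

{"method": "apply_moves", "body": {"commands": [[0.04,0,0.005,0],[0,0,0,0],[0,0,0,0],[0,0,0,0],[0,0,0,0]]}}

```text
clock: 30.8
eef_pos: [0.6295, 0.0507, 0.1055]
tool_rot: [0.593, 0.805, 0.0, 0.0]
ft_force: [0.3, -0.1, 0.6]
grip_width: 0.0001
grasp_force: 0.0
```

{"method": "apply_moves", "body": {"commands": [[0.04,0,0.005,0],[0,0,0,0],[0,0,0,0],[0,0,0,0],[0,0,0,0]]}}

```text
clock: 31.22
eef_pos: [0.6293, 0.0512, 0.1055]
tool_rot: [0.593, 0.805, -0.0, 0.0]
ft_force: [0.1, -1.8, 0.1]
grip_width: 0.0
grasp_force: 0.7
```

{"method": "apply_moves", "body": {"commands": [[0.04,0,0.005,0],[0,0,0,0],[0,0,0,0],[0,0,0,0],[0,0,0,0]]}}

```text
clock: 31.63
eef_pos: [0.6293, 0.052, 0.1053]
tool_rot: [0.593, 0.805, -0.0, 0.0]
ft_force: [1.7, -3.3, -0.4]
grip_width: -0.0003
grasp_force: 1.6
```

Contact is made on the other side. One more small nudge, then retreat and measure.

{"method": "apply_moves", "body": {"commands": [[0.04,0,0.005,0],[0,0,0,0],[0,0,0,0],[-0.3,0,-0.1,0],[-0.3,0,-0.5,0]]}}

```text
clock: 32.05
eef_pos: [0.6303, 0.0423, 0.1156]
tool_rot: [0.592, 0.806, -0.001, -0.003]
ft_force: [-0.2, -0.4, 0.6]
grip_width: 0.0001
grasp_force: 0.0
```

{"method": "apply_moves", "body": {"commands": [[0,0,-0.9,0],[0,0,-0.9,0],[0,0,-0.9,0],[0,0,-0.9,0],[0,0,-0.9,0]]}}

```text
clock: 32.47
eef_pos: [0.6319, 0.0418, 0.2091]
tool_rot: [0.593, 0.806, 0.001, -0.001]
ft_force: [0.5, 0.5, 0.3]
grip_width: -0.0
grasp_force: 0.0
```

{"method": "apply_moves", "body": {"commands": [[0,0,-0.9,0],[0,0,-0.9,0],[0,0,-0.9,0],[0,0,-0.9,0],[-0.9,-0.3,0,0]]}}

```text
clock: 32.88
eef_pos: [0.6331, 0.0256, 0.2849]
tool_rot: [0.591, 0.807, 0.004, 0.002]
ft_force: [1.1, -0.1, 0.2]
grip_width: 0.0002
grasp_force: 0.0
```

{"method": "apply_moves", "body": {"commands": [[-0.9,-0.3,0,0],[-0.9,-0.3,0,0],[-0.9,-0.3,0,0],[-0.9,-0.3,0,0],[-0.9,-0.3,0,0]]}}

```text
clock: 33.3
eef_pos: [0.6296, -0.0727, 0.2803]
tool_rot: [0.592, 0.806, 0.001, -0.001]
ft_force: [-0.3, 0.2, 0.6]
grip_width: -0.0004
grasp_force: 0.0
```

{"method": "apply_moves", "body": {"commands": [[-0.9,-0.3,0,0],[-0.9,-0.3,0,0],[-0.9,-0.3,0,0],[-0.9,-0.3,0,0],[0,0,0,0]]}}

```text
clock: 33.72
eef_pos: [0.6279, -0.1514, 0.2799]
tool_rot: [0.594, 0.804, -0.0, -0.0]
ft_force: [-0.1, 0.1, 0.3]
grip_width: 0.0001
grasp_force: 0.0
```

```bash
python3 fin.py
```

```text
[ 0.6278806  -0.15136097  0.27994762] 107.09182460438467 [-0.07801914  0.12022335  0.32952836]
c1 top (np.float64(-8.4), np.float64(1.2), np.float64(0.3)) side (np.float64(-9.8), np.float64(-2.4), np.float64(0.4))
now guess 4 top (np.float64(9.7), np.float64(2.3), np.float64(0.3)) side (np.float64(10.2), np.float64(-1.8), np.float64(0.4))
now guess 8 top (np.float64(9.7), np.float64(2.3), np.float64(0.4)) side (np.float64(10.2), np.float64(-1.8), np.float64(0.3))
now guess 12 top (np.float64(9.5), np.float64(2.3), np.float64(0.4)) side (np.float64(10.0), np.float64(-1.8), np.float64(0.4))
top c0 clip 1013 57.1 8.7
top c2 clip 964 56.9 8.6
side c0 clip 1186 56.9 10.9
side c2 clip 1156 56.9 10.9
```

The dial is now at about 10°, between the two clip estimates of 7° and 11°. The clip hasn't moved and the arm is clear, so I'm handing in.

```bash
python3 -c "
from workcell import bot
print(bot.job_done())"
```

```text
the job is handed in; nothing more can be done
None
```

I set the pan down and released it on both bars, turned the dial to about 10° (clip measured at 7–11°), and handed the job in with the arm clear at about 34 s; no verdict came back.

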